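# Knock the set candle out of its flip-over mould

## Task

One of the two flip-over moulds has a finished yellow candle stuck in its red cup. Swing that mould by its black knob right over so that the cup hangs upside down above its steel tray, then tap the white button on the cup's upturned base so that the candle is knocked loose and drops onto the tray. Leave that mould turned over, with the candle lying in the tray, and leave the empty mould as it is.

Things in the scene. Friction and masses are not known exactly. Their poses are not given: they have to be found in the camera images.
- stand_arm (a joint): Hinge of the mould with the candle: 0 = mouth up, pi (3.14) = fully over, cup upside down above the tray; end stops at both. Its arm carries a red cup (58 mm across, 31 mm high, centre 65 mm from the axis, mouth level with it) and a black ball knob at its end. About 1.6 N at the knob lifts it; let go in mid swing, it falls slowly to the nearer stop and rests there.
- stand_axis (a point): Middle of that hinge's axis, 55 mm above the worktop, fixed in its stand (board 116 x 300 x 12 mm, fixed to the worktop). x runs along the hinge, y points level from the hinge to the mouth-up cup and knob (tray on -y), z up. The arm swings up and over from +y to -y. Two steel posts, 66 mm high, hold the hinge 49 mm to either side along x.
- stand_knob (a point): Centre of the black ball knob, 24 mm across, 135 mm from the hinge axis; 55 mm above the worktop at both ends of the swing, 190 mm half-way. Both its sides along the hinge direction are free: fingers closing along the hinge direction can hold it and stay pointing down while it turns between them. A 10 mm stem joins it to the arm.
- stand_button_face (a point): Middle of the outer face of the white button (28 mm across) in the red cup's base, 65 mm from the hinge axis. It faces down, 13 mm above the worktop, while the cup is mouth up; with the mould turned over it faces up, 97 mm above the worktop. It goes 8 mm in to a stop, against about 1 to 3.5 N, and some 3 N more while the candle comes free; it springs back.
- stand_button (a joint): Travel of that button: 0 = out, 0.008 m = fully in. Pressing moves it into the cup and pushes the candle out.
- candle_center (a point): Centre of the yellow candle, a rigid tapered disc 45 mm across the wide end, 30 mm across the narrow end, 23.5 mm high. It sits in the red cup, wide end at the mouth, gripped by three soft nubs: it stays there upside down until the button pushes it out.
- stand_tray (a point): Middle of the floor of the square steel tray fixed on the filled mould's stand (inside 90 x 90 mm, rim 11 mm high), 15 mm above the worktop, 65 mm from the hinge axis on its -y side, straight under the turned-over cup.
- spare_arm (a joint): Hinge of the other, empty mould, a twin of the first one on its own stand: 0 = mouth up. It must stay so.
Not all that is in view belongs to the job. Leave any green, pink or purple look-alike of the part that bears candle_center alone.

How it is judged:
On the way, in this order (a step that is already met when the one before it is completed fails the run):
1. the filled mould is turned right over (value of joint stand_arm above 2.95 rad), for 0.2 s.
2. the button is tapped at least 3 mm in while the mould is upside down (value of joint stand_button above 0.003 m and value of joint stand_arm above 2.95 rad).
At the end, for the whole second after the job is handed in: the filled mould is turned over (within 11 degrees of its stop), the candle lies in its tray (centre within 40 mm of the tray's middle and less than 22 mm above its floor), and the empty mould is still mouth up (within 8 degrees) (value of joint stand_arm above 2.95 rad and horizontal distance between candle_center and stand_tray below 0.04 m and z of candle_center in the frame of stand_tray below 0.022 m and value of joint spare_arm below 0.15 rad); the robot touches nothing.
It fails at once if the empty mould was swung up (value of joint spare_arm above 0.35 rad).
It also fails if it takes over 46 s, if anything falls off the work surface, if the arm or the gripper's body presses on something with over 40 N, if the wrist force passes 120 N, or if a joint passes its speed limit or range.

## Robot

A 7-joint arm with a two-finger parallel gripper is mounted at the origin on the work surface; the furniture and walls round the work are solid. World frame = base frame: x ahead of the robot, y to its left, z up, the work surface at z = 0. Lengths are in m, angles in rad, forces in N, time in s.
With the tool pointing down it reaches from about 0.375 to 0.925 m from the base axis. Payload 3.1 kg.
Tool frame: the origin (TCP) lies between the finger pads; the fingertips stand 19 mm ahead of it and the grasp point (between the pads) is the TCP; z points along the fingers, y is the line along which they close (so a half turn about z gives the same grasp; the last joint's range is limited). The gripper opens to 85 mm and grips with 20 to 120 N. Pads are 22 mm wide; open, the fingers measure 114 mm over their backs; the gripper's body (76 mm by 85 mm) begins 54 mm behind the grasp point. The pads swing forward as they close: fully open they stand 13 mm farther back than shut.
Start: joints at [-1.341, 0.383, 0.044, 1.598, -0.018, 1.161, -0.05], TCP at [0.209, 0.615, 0.25] pointing down, gripper open.
Joint ranges: [-2.61, 2.61], [-0.41, 2.15], [-1.48, 1.57], [0, 2.5], [-1.57, 4.71], [0.05, 1.97], [-2.85, 2.85]. Speed limits (rad/s): [2.79, 2.79, 3.14, 3.14, 3.14, 3.14, 3.14].

## Interface

Orientations are given as a unit quaternion [x, y, z, w].
In Python, from bench import move_ptp, movel, move_j, move_gripper, pause, inverse_kinematics, read_camera, camera_params, MotionError, sign_off, look_for, tip_of, read_time_s, read_qpos, read_joint_vel, read_effort, read_eef_pos, read_tcp_rot, read_ft_force, read_ft_torque, read_finger_gap, read_grasp_force gives the robot as it stands. Calls block until the motion is done:
- move_ptp(position, orientation): joint-space move of the TCP to a pose.
- movel(position, orientation=None, speed=0.15): straight line of the TCP; orientation=None keeps the orientation; speed is the mean speed in m/s.
- move_j(angles): joint-space move.
- move_gripper(opening, effort=None): finger opening in m; effort is the grip in N (None keeps the last); returns when the fingers have stopped.
- pause(seconds).
- inverse_kinematics(position, orientation): joint angles nearest the present ones, or None.
- read_camera(name): name is "side" or "top"; returns the picture (480x640x3 uint8, red, green, blue); there is no depth.
- camera_params(name): a dict with "K" (3x3 intrinsics, pixels), "camera_from_world" (4x4, takes a point from world to camera coordinates). Camera axes: x right, y down, z forward; pixel columns grow to the right and rows downward; lengths in m; the calibration is good to about 2 mm. A picture is of the moment at which its call begins. camera_params takes no time and is no camera call.
A pose or a line that the arm cannot do raises MotionError and nothing moves.
- sign_off(): hands the job in; it is judged then, once.
Trained networks look in the newest picture that a camera, given by its name, has taken for a name from the list of things; names that differ only in an ending like _2 or _b are one class to them, and where a whole thing is asked for, a point or a joint stands for the part that bears it (a point fixed in the world has none). Each returns a list of dicts, best first, with "confidence" (0 to 1); they miss things now and then, are a little off and sometimes report something else, mostly with a low value. They report only what shows in the picture. A call takes as long as a camera call. They do not tell look-alikes from the thing itself.
- look_for(camera, name): "at" ([column, row] in pixels, amid what is visible of it).
- tip_of(camera, name): "at" ([column, row] in pixels: a listed point, or the origin of a listed thing).
Readings, each from a call of its own:
- read_time_s(): time.
- read_qpos(): joint angles.
- read_joint_vel(): joint speeds.
- read_effort(): joint torques, N m.
- read_eef_pos(): TCP position.
- read_tcp_rot(): TCP orientation.
- read_ft_force(): force on the tool from outside, world axes, zero at the start.
- read_ft_torque(): the same for the moment, N m.
- read_finger_gap(): finger opening in m.
- read_grasp_force(): force on a finger pad.
Only numpy, scipy, OpenCV 4.12 (cv2) and the standard library are available. Lean on these libraries where they do the work, as an engineer would, in place of code of your own. Each camera call takes 0.05 s, during which the arm holds its last target. There are 200 camera calls.

## Working session

There is one attempt and no reset: what is moved stays moved. The work goes in short steps, each a Python script; the robot and the scene stay as the last script left them, time stands still between calls to the robot, and variables do not carry over. Pictures are saved under pics/ and viewed, at most 10 in all, crops included, and the job is handed in when it is done.

```bash
ls; mkdir -p pics; python3 - <<'E'
from bench import *
import cv2
for c in ("top","side"):
    im=read_camera(c); cv2.imwrite(f"pics/{c}0.png",im[:,:,::-1])
    for n in ("stand_axis","stand_knob","candle_center","stand_tray","stand_button_face"):
        print(c,n,[(round(d["confidence"],2),[round(float(v),1) for v in d["at"]]) for d in tip_of(c,n)])
    print(camera_params(c))
print(read_time_s(),read_tcp_rot())
E
```

```text
pics
top stand_axis [(0.9, [429.8, 243.1])]
top stand_knob [(0.75, [358.5, 255.0])]
top candle_center [(0.9, [353.0, 317.2]), (0.88, [401.5, 321.7]), (0.8, [383.2, 186.6]), (0.63, [392.9, 252.0]), (0.56, [426.9, 185.6])]
top stand_tray [(0.94, [458.1, 240.1]), (0.64, [391.4, 249.3]), (0.43, [430.2, 244.4])]
top stand_button_face []
{'K': array([[462.72198135,   0.        , 310.24744479],
       [  0.        , 462.72198135, 250.49007104],
       [  0.        ,   0.        ,   1.        ]]), 'camera_from_world': array([[-0.02310735, -0.99959416,  0.01666053,  0.03254769],
       [-0.99823545,  0.02215772, -0.05509109,  0.48948526],
       [ 0.05469957, -0.01790414, -0.99834233,  0.8922834 ],
       [ 0.        ,  0.        ,  0.        ,  1.        ]])}
side stand_axis [(0.89, [381.4, 301.3])]
side stand_knob [(0.71, [350.1, 263.3])]
side candle_center [(0.85, [415.7, 282.3]), (0.83, [439.3, 303.6]), (0.8, [292.3, 299.0]), (0.67, [302.5, 317.9]), (0.56, [364.6, 285.4])]
side stand_tray [(0.59, [403.2, 330.2])]
side stand_button_face []
{'K': array([[549.99405117,   0.        , 325.64903203],
       [  0.        , 549.99405117, 249.16752192],
       [  0.        ,   0.        ,   1.        ]]), 'camera_from_world': array([[ 0.91861253, -0.39432988, -0.02559233, -0.42338752],
       [-0.22282944, -0.46343032, -0.85765924,  0.15677808],
       [ 0.32634041,  0.79355925, -0.51358121,  1.09895868],
       [ 0.        ,  0.        ,  0.        ,  1.        ]])}
0.6 [ 1.63135033e-01  9.86603750e-01  3.77962902e-05 -1.17761233e-05]
```

View pics/top0.png

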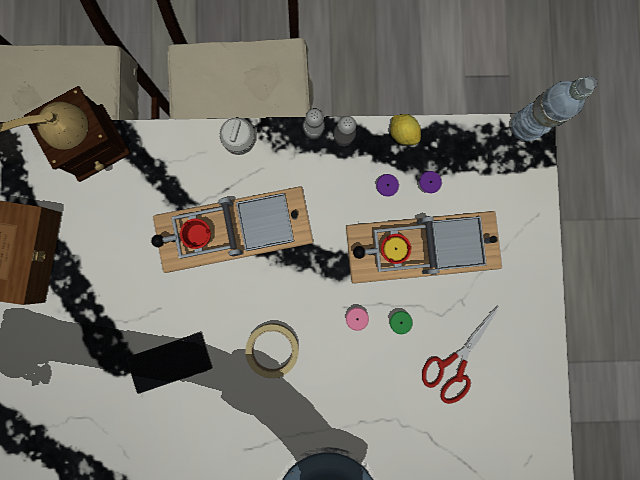

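View pics/side0.png

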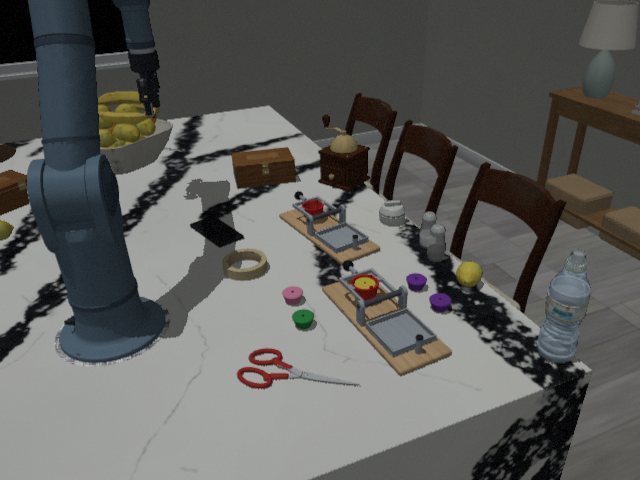

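Both pictures show the same layout. The filled mould is the right one in the top view: knob ≈(359,252), candle ≈(396,249), hinge ≈(427,245), tray ≈(458,242). In the side view its knob is ≈(348,267) and its candle ≈(365,285). Next I fit the stand pose to the detections.

```bash
cat > h.py <<'E'
import numpy as np, cv2
from bench import *
from scipy.optimize import least_squares
from scipy.spatial.transform import Rotation as R
CP={c:camera_params(c) for c in("top","side")}
def proj(c,P):
    p=CP[c]["camera_from_world"]@np.r_[P,1]; p=CP[c]["K"]@p[:3]; return p[:2]/p[2]
def ray(c,uv,z):
    T=CP[c]["camera_from_world"]; Rm,t=T[:3,:3],T[:3,3]
    o=-Rm.T@t; d=Rm.T@np.linalg.solve(CP[c]["K"],[*uv,1]); return o+d*(z-o[2])/d[2]
def blob(im,lo,hi,box):
    u0,v0,u1,v1=box; m=cv2.inRange(cv2.cvtColor(im[v0:v1,u0:u1],cv2.COLOR_RGB2HSV),np.array(lo),np.array(hi))
    n,_,s,c=cv2.connectedComponentsWithStats(m); k=1+np.argmax(s[1:,4]); return c[k]+[u0,v0],s[k]
E
python3 - <<'E'
from h import *
it=cv2.imread("pics/top0.png")[:,:,::-1].copy(); isd=cv2.imread("pics/side0.png")[:,:,::-1].copy()
obs=[]
def add(n,c,uv): obs.append((n,c,np.array(uv,float)))
for n,c,box,lo,hi in [("knob","top",(345,238,372,268),(0,0,0),(180,255,45)),("knob","side",(335,255,358,278),(0,0,0),(180,255,45)),
  ("ctop","top",(375,228,418,270),(20,120,80),(35,255,255)),("ctop","side",(345,270,385,305),(20,120,80),(35,255,255))]:
    b,s=blob(it if c=="top" else isd,lo,hi,box); print(n,c,b,s); add(n,c,b)
add("axis","top",(429.8,243.1)); add("axis","side",(381.4,301.3)); add("tray","top",(458.1,240.1)); add("tray","side",(403.2,330.2))
L={"knob":(.135,.055),"ctop":(.065,.055),"axis":(0,.055),"tray":(-.065,.015)}
def res(p):
    y=np.array([-np.sin(p[2]),np.cos(p[2])]); return np.concatenate([proj(c,np.r_[p[:2]+L[n][0]*y,L[n][1]])-uv for n,c,uv in obs])
a=ray("top",(428,244),.055); s=least_squares(res,[a[0],a[1],0],loss="soft_l1")
print(s.x); print(np.c_[[n+c for n,c,_ in obs],res(s.x).reshape(-1,2).round(1)])
x0,y0,t=s.x; np.save("stand.npy",s.x)
yd=np.array([-np.sin(t),np.cos(t)]); xd=np.array([yd[1],-yd[0]])
for n,c,uv in obs: print(n,c,ray(c,uv,L[n][1]).round(4), np.r_[s.x[:2]+L[n][0]*yd])
for sg in(1,-1):
    y=sg*np.r_[xd,0]; z=np.array([0,0,-1.]); q=R.from_matrix(np.c_[np.cross(y,z),y,z]).as_quat(); print(q)
    for th in np.linspace(0,np.pi,7):
        P=np.r_[s.x[:2]+.135*np.cos(th)*yd,.055+.135*np.sin(th)]
        j=inverse_kinematics(P,q); print(P.round(3),None if j is None else np.round(j,2))
E
```

```text
knob top [358.61157025 251.66942149] [  8   8  12  13 121]
knob side [336.94029851 268.89552239] [ 0  5  5 18 67]
ctop top [395.34894614 248.31147541] [  9   9  24  24 427]
ctop side [364.16489362 282.65425532] [  9   7  22  12 188]
[ 0.49627679 -0.20297786  0.1305362 ]
[['knobtop' '0.6' '2.6']
 ['knobside' '8.5' '-3.3']
 ['ctoptop' '0.7' '0.3']
 ['ctopside' '-0.2' '-1.5']
 ['axistop' '0.3' '0.2']
 ['axisside' '1.3' '-4.4']
 ['traytop' '-1.1' '-0.3']
 ['trayside' '-1.0' '0.8']]
knob top [ 0.4836 -0.0682  0.055 ] [ 0.47870441 -0.06912641]
knob side [ 0.457  -0.0731  0.055 ] [ 0.47870441 -0.06912641]
ctop top [ 0.4884 -0.1372  0.055 ] [ 0.48781601 -0.13853087]
ctop side [ 0.4858 -0.1436  0.055 ] [ 0.48781601 -0.13853087]
axis top [ 0.4967 -0.2024  0.055 ] [ 0.49627679 -0.20297786]
axis side [ 0.4873 -0.2145  0.055 ] [ 0.49627679 -0.20297786]
tray top [ 0.504  -0.2696  0.015 ] [ 0.50473757 -0.26742486]
tray side [ 0.5076 -0.266   0.015 ] [ 0.50473757 -0.26742486]
[0.65948245 0.75171996 0.         0.        ]
[ 0.479 -0.069  0.055] [-0.77  0.58  0.99  2.16 -0.71  0.77  0.81]
[ 0.481 -0.0
[... 208 characters left out ...]
72] [-0.5   0.65  1.23  1.9  -0.69  1.11  1.13]
[ 0.511 -0.319  0.123] [-0.22  0.62  0.93  1.85 -0.59  0.98  1.1 ]
[ 0.514 -0.337  0.055] [-0.18  0.77  0.92  1.84 -0.77  0.93  1.24]
[ 0.75171996 -0.65948245  0.         -0.        ]
[ 0.479 -0.069  0.055] [-0.98  0.99  1.37  2.17 -1.16  1.11 -1.99]
[ 0.481 -0.087  0.122] [-0.98  0.73  1.38  2.12 -0.86  1.05 -2.15]
[ 0.487 -0.136  0.172] [-0.9   0.61  1.39  2.05 -0.69  1.08 -2.19]
[ 0.496 -0.203  0.19 ] [-0.74  0.65  1.39  1.97 -0.71  1.15 -2.07]
[ 0.505 -0.27   0.172] [-0.56  0.8   1.38  1.9  -0.85  1.21 -1.89]
[ 0.511 -0.319  0.123] [-0.42  0.99  1.37  1.86 -1.04  1.25 -1.73]
[ 0.514 -0.337  0.055] [-0.37  1.18  1.36  1.85 -1.23  1.27 -1.63]
```

```bash
python3 - <<'E'
from h import *
it=cv2.imread("pics/top0.png")[:,:,::-1].copy(); isd=cv2.imread("pics/side0.png")[:,:,::-1].copy()
b,s=blob(isd,(0,0,0),(180,255,45),(341,255,358,278)); print("knob side",b,s)
# board outline by wood hue, top view
hsv=cv2.cvtColor(it,cv2.COLOR_RGB2HSV); m=np.zeros((480,640),np.uint8); bx=(335,200,515,295)
m[bx[1]:bx[3],bx[0]:bx[2]]=cv2.inRange(hsv,np.array((8,60,60)),np.array((20,200,255)))[bx[1]:bx[3],bx[0]:bx[2]]
r=cv2.minAreaRect(cv2.findNonZero(cv2.morphologyEx(m,cv2.MORPH_OPEN,np.ones((3,3))))); q=cv2.boxPoints(r); W=np.array([ray("top",u,.012) for u in q])
print(q.round(1).tolist()); print(W.round(4)); e=np.diff(W,axis=0); print(np.hypot(e[:,0],e[:,1]),np.degrees(np.arctan2(-e[:,0],e[:,1])), W.mean(0))
obs=[("knob","top",(358.6,251.7)),("knob","side",b),("ctop","top",(395.35,248.3)),("axis","top",(429.8,243.1)),("tray","top",(458.1,240.1)),("tray","side",(403.2,330.2)),("ctop","side",(364.2,282.7))]
L={"knob":(.135,.055),"ctop":(.065,.055),"axis":(0,.055),"tray":(-.065,.015)}
def res(p):
    y=np.array([-np.sin(p[2]),np.cos(p[2])]); return np.concatenate([proj(c,np.r_[p[:2]+L[n][0]*y,L[n][1]])-uv for n,c,uv in obs])
s=least_squares(res,[.496,-.203,0.1],loss="soft_l1"); print(s.x); print(np.c_[[n+c for n,c,_ in obs],res(s.x).reshape(-1,2).round(1)])
np.save("stand.npy",s.x)
v=cv2.resize(isd[240:380,310:460],None,fx=4,fy=4,interpolation=cv2.INTER_CUBIC); cv2.imwrite("pics/crop1.png",v[:,:,::-1])
E
```

```text
knob side [347.08955224 264.62686567] [ 2  6 10 10 67]
[[345.1000061035156, 225.0], [495.79998779296875, 210.10000610351562], [501.5, 268.20001220703125], [350.8999938964844, 283.1000061035156]]
[[ 0.5389 -0.0484  0.012 ]
 [ 0.5622 -0.3482  0.012 ]
 [ 0.4469 -0.3543  0.012 ]
 [ 0.4246 -0.0565  0.012 ]]
[0.30066177 0.11551301 0.29862568] [-175.5559207    93.06313961    4.28474116] [ 0.49315936 -0.20185062  0.012     ]
[ 0.4971707  -0.20274661  0.11074134]
[['knobtop' '0.3' '0.7']
 ['knobside' '-0.2' '0.4']
 ['ctoptop' '0.4' '-0.9']
 ['axistop' '0.2' '-0.2']
 ['traytop' '-1.2' '-0.2']
 ['trayside' '-1.2' '0.9']
 ['ctopside' '0.6' '-1.9']]
```

View pics/crop1.png

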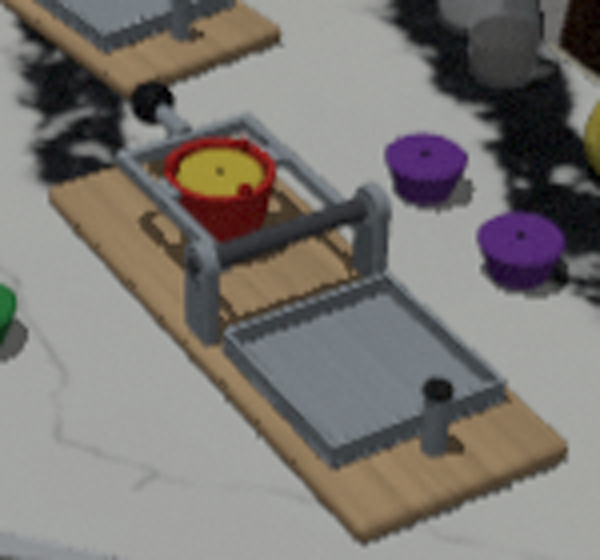

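The crop shows the filled mould, its tray, and a short rest post at the tray end. The board outline (300 × 115 mm) and the knob agree on yaw ≈ 0.075 and axis ≈ (0.493, -0.202), so I use those rather than the network's axis point.

```bash
cat >> h.py <<'E'
A=np.array([.4935,-.2022]); t=.075
yd=np.array([-np.sin(t),np.cos(t)]); xd=np.array([yd[1],-yd[0]])
_y=np.r_[xd,0]; _z=np.array([0,0,-1.]); Q=R.from_matrix(np.c_[np.cross(_y,_z),_y,_z]).as_quat()
def pt(y,z): return np.r_[A+y*yd,z]
E
python3 - <<'E'
from h import *
move_gripper(.06,30)
move_ptp(pt(.135,.2),Q); 
im=read_camera("top"); cv2.imwrite("pics/top1.png",im[:,:,::-1])
movel(pt(.135,.056),speed=.1)
print(read_eef_pos(),read_ft_force())
im=read_camera("side"); cv2.imwrite("pics/s1.png",cv2.resize(im[180:340,240:440],None,fx=4,fy=4)[:600,:,::-1][:, :800])
print(read_time_s(),read_qpos().round(2) if hasattr(read_qpos(),'round') else read_qpos())
E
```

```text
[ 0.48401863 -0.06761714  0.05659206] [ 0.15630891 -0.33563517 -0.38729974]
5.275 [-0.59  0.46  0.75  2.14 -0.49  0.71  0.56]
```

View pics/s1.png

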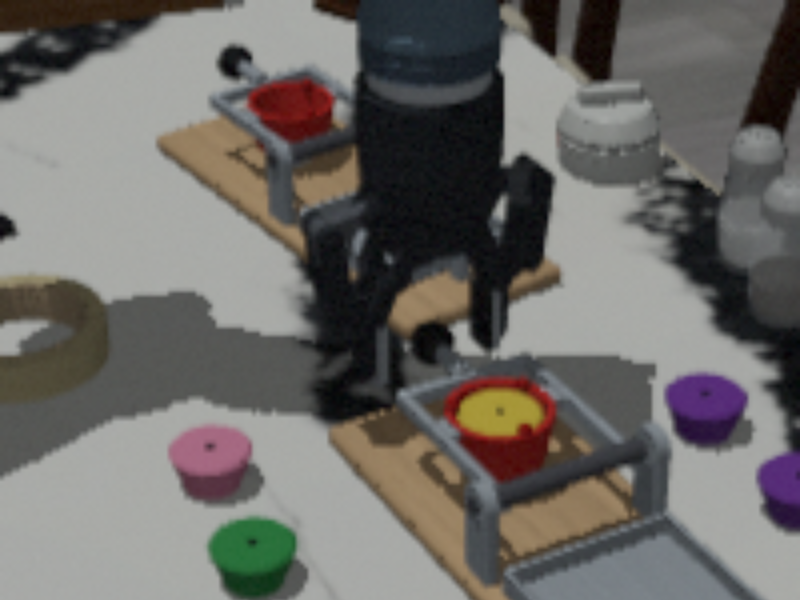

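The crop shows the knob at (433,343) between the open fingers, so I grip it and swing the mould over.

```bash
python3 - <<'E'
from h import *
move_gripper(.0,30); print("gap",read_finger_gap(),read_grasp_force(),read_ft_force())
for th in np.linspace(0,np.pi,13)[1:]:
    movel(pt(.135*np.cos(th),.055+.135*np.sin(th)),Q,speed=.06)
    print(round(th,2),np.round(read_ft_force(),1),round(float(read_finger_gap()),4),round(float(read_time_s()),1))
    if read_finger_gap()<.012: print("LOST");break
im=read_camera("side"); cv2.imwrite("pics/s2.png",cv2.resize(im[200:360,280:480],None,fx=4,fy=4)[:600,:,::-1])
E
```

```text
gap 0.022085199775178005 29.315489530563354 [1.69706754 0.83995174 1.11152789]
0.26 [ 4.9 -0.5 -2.1] 0.0221 6.4
0.52 [ 6.4 -0.8 -3.5] 0.0222 7.2
0.79 [ 6.6  0.2 -3. ] 0.0218 7.9
1.05 [ 6.1 -0.1 -2.7] 0.0222 8.6
1.31 [ 6.4  1.7 -1.1] 0.0219 9.4
1.57 [5.8 2.2 0.6] 0.0218 10.1
1.83 [-0.3 -0.6  0.2] 0.0001 10.8
LOST
```

View pics/s2.png

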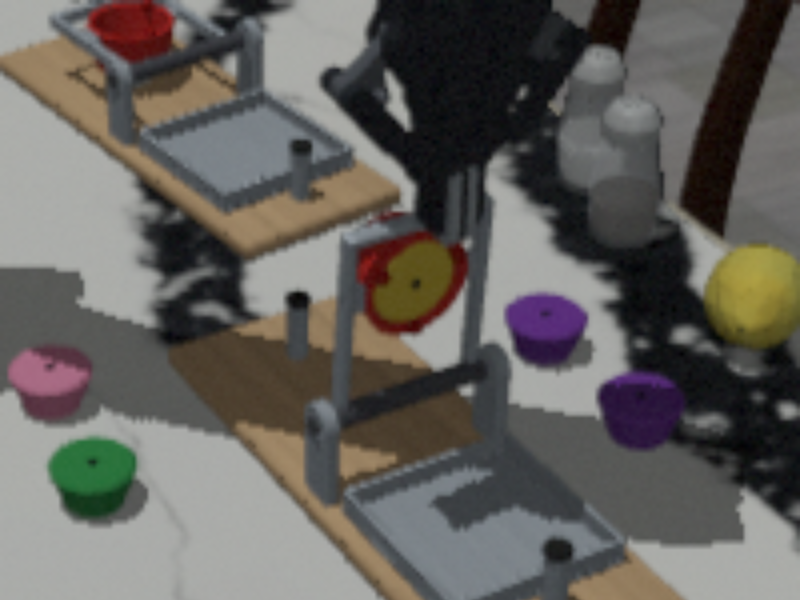

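The mould was lost just past vertical: the fingers are shut and it stands near upright. I retreat up and see which way it falls.

```bash
python3 - <<'E'
from h import *
print(read_eef_pos(),read_qpos())
im0=read_camera("side")
movel(pt(-.035,.25),Q,speed=.2)
ims=[im0]
for k in range(3):
    ims.append(read_camera("side")); print(read_time_s(),[ (n,c,[(np.round(d["at"],0).tolist(),round(d["confidence"],2)) for d in tip_of(c,n)][:3]) for c,n in(("side","stand_knob"),)]); 
cv2.imwrite("pics/s3.png",np.vstack([np.hstack([cv2.resize(i[200:360,280:480],None,fx=2,fy=1.8) for i in ims[j:j+2]]) for j in(0,2)])[:,:,::-1])
E
```

```text
[ 0.49364893 -0.23654188  0.18386166] [-0.39153071  0.37573037  0.91448476  1.93755112 -0.35108075  1.00211043
  0.75822876]
11.45 [('stand_knob', 'side', [([379.0, 231.0], 0.97)])]
11.55 [('stand_knob', 'side', [([377.0, 232.0], 0.61)])]
11.65 [('stand_knob', 'side', [([371.0, 230.0], 0.82)])]
```

View pics/s3.png

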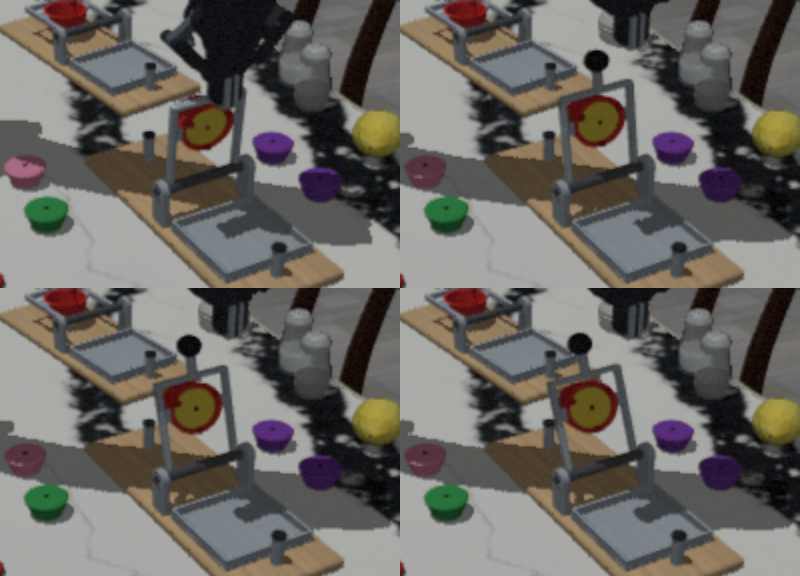

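The four frames show the mould slowly falling back to mouth-up, with the knob at ≈(371,230) px. The ball seems to creep in the pads at 30 N, so I let it settle and regrip much harder.

```bash
python3 - <<'E'
from h import *
movel(pt(.135,.25),Q,speed=.25); move_gripper(.055,110)
for k in range(12):
    im=read_camera("side"); d=tip_of("side","stand_knob")
    at=d[0]["at"] if d else None
    print(round(float(read_time_s()),2),at)
    if at is not None and np.hypot(*(np.array(at)-proj("side",pt(.135,.055))))<6: break
    pause(.15)
movel(pt(.137,.054),Q,speed=.2)
move_gripper(0,110); print("gap",read_finger_gap(),read_grasp_force(),read_ft_force())
for th in np.linspace(0,np.pi,25)[1:]:
    movel(pt(.135*np.cos(th)+.002,.055+.135*np.sin(th)),Q,speed=.07)
    print(round(th,2),np.round(read_ft_force(),1),round(float(read_finger_gap()),4),round(float(read_time_s()),1))
    if read_finger_gap()<.015: print("LOST");break
im=read_camera("side"); cv2.imwrite("pics/s4.png",cv2.resize(im[200:360,280:480],None,fx=4,fy=4)[:600,:,::-1])
E
```

```text
13.2 [349.5, 264.0]
gap 0.01937705013922378 107.26194620132446 [-1.66078931  0.14656733  5.41450839]
0.13 [ 4.  -1.2 -5.9] 0.0195 15.2
0.26 [ 4.7 -0.6 -5. ] 0.0193 15.6
0.39 [ 3.8  5.  -0.2] 0.0194 16.0
0.52 [ 4.2  1.6 -0.5] 0.019 16.4
0.65 [ 0.1  1.4 -1.1] -0.0002 16.8
LOST
```

View pics/s4.png

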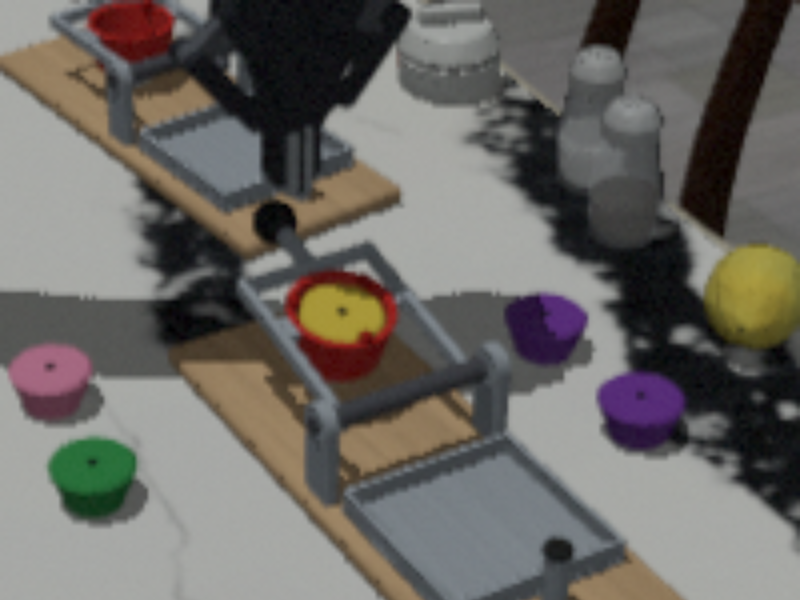

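The knob slid out of the pads downward, and even sooner at 110 N. At this opening the pads stand back, so the ball sat below the pad centre. I regrip about 10 mm deeper with a moderate force and swing faster.

```bash
cat > swing.py <<'E'
from h import *
def swing(dz,F,n=10,speed=.12,dy=0.,th1=np.pi):
    movel(pt(.135+dy,.2),Q,speed=.25); move_gripper(.055,F)
    for k in range(12):
        im=read_camera("side"); d=tip_of("side","stand_knob")
        if d and np.hypot(*(np.array(d[0]["at"])-proj("side",pt(.135,.055))))<6: break
        pause(.15)
    movel(pt(.135+dy,.055+dz),Q,speed=.2)
    move_gripper(0,F); print("gap",read_finger_gap(),read_grasp_force(),np.round(read_ft_force(),1),read_time_s())
    for th in np.linspace(0,th1,n+1)[1:]:
        movel(pt(.135*np.cos(th)+dy,.055+dz+.135*np.sin(th)),Q,speed=speed)
        print(round(th,2),np.round(read_ft_force(),1),round(float(read_finger_gap()),4),np.round(read_eef_pos()-pt(.135*np.cos(th)+dy,.055+dz+.135*np.sin(th)),4),round(float(read_time_s()),1))
        if read_finger_gap()<.015: print("LOST"); return False
    return True
E
python3 - <<'E'
from swing import *
print(swing(-.010,40))
im=read_camera("side"); cv2.imwrite("pics/s5.png",cv2.resize(im[200:360,280:480],None,fx=4,fy=4)[:600,:,::-1])
E
```

```text
gap 0.021984632721013784 38.86014997959137 [-1.6  0.3  6.9] 19.25
0.31 [ 2.9  1.6 -2.7] 0.0219 [0.0009 0.0007 0.0002] 19.8
0.63 [ 4.8  2.5 -1.5] 0.0215 [ 0.0009  0.0007 -0.0002] 20.2
0.94 [ 4.8  3.1 -0.3] 0.022 [ 0.0009  0.0006 -0.0004] 20.8
1.26 [6.3 2.4 0.6] 0.0217 [ 0.0009  0.0004 -0.0004] 21.2
1.57 [5.5 1.8 1.8] 0.0218 [ 0.0009  0.0001 -0.0006] 21.8
1.88 [6.1 0.8 1.8] 0.0219 [ 0.0009  0.0004 -0.001 ] 22.2
2.2 [ 6.4  2.1 -1.4] 0.0215 [ 0.0009  0.0014 -0.0017] 22.8
2.51 [ 6.9  1.1 -0.9] 0.0218 [ 0.0009  0.001  -0.0017] 23.2
2.83 [ 7.   1.4 -0.6] 0.0213 [ 0.0009  0.0016 -0.0021] 23.8
3.14 [ 6.4  2.1 -0.7] 0.0203 [ 0.0008  0.0014 -0.0023] 24.2
True
```

View pics/s5.png

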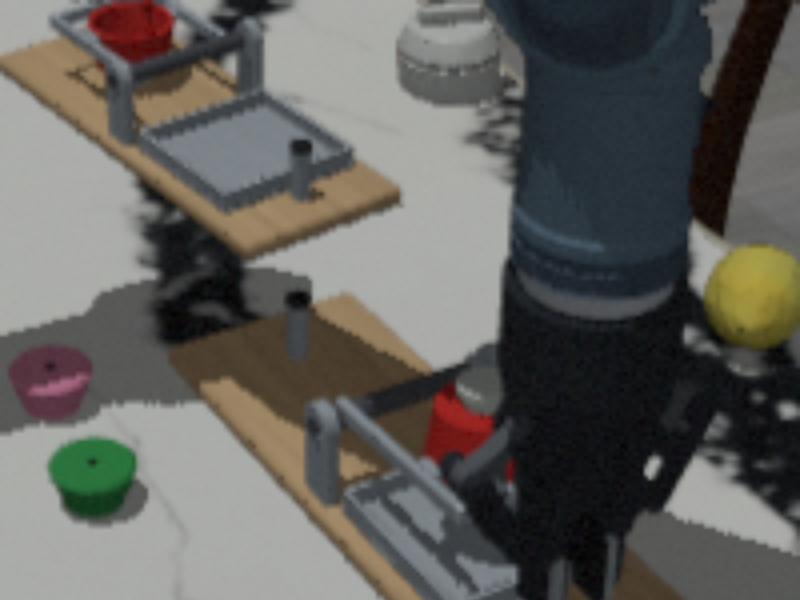

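The crop shows the mould turned over with the red cup upside down over the tray. I release, lift, and locate the white button from above.

```bash
python3 - <<'E'
from h import *
move_gripper(.05,30); movel(pt(-.135,.2),Q,speed=.2); move_gripper(0,30)
move_ptp(pt(.06,.22),Q)
B=pt(-.065,.097)
for c in("top","side"):
    im=read_camera(c); print(c,proj(c,B),[(np.round(d["at"],1),round(d["confidence"],2),ray(c,d["at"],.097)) for d in tip_of(c,"stand_button_face")])
    u,v=proj(c,B).astype(int); p=cv2.resize(im[v-50:v+50,u-66:u+67],None,fx=3,fy=3); cv2.imwrite(f"pics/b_{c}.png",p[:,:,::-1])
cv2.imwrite("pics/b.png",np.hstack([cv2.imread("pics/b_top.png"),cv2.imread("pics/b_side.png")]))
print(B,read_eef_pos(),read_ft_force(),read_time_s())
E
```

```text
top [472.16474456 239.71665148] []
side [401.13457208 296.62501946] [(array([402.8, 298. ]), 0.68, array([ 0.49896455, -0.27197956,  0.097     ]))]
[ 0.49837043 -0.26701727  0.097     ] [ 0.48899329 -0.14468212  0.22025473] [ 0.45168948 -0.52267543  0.10643941] 27.1583
```

View pics/b.png

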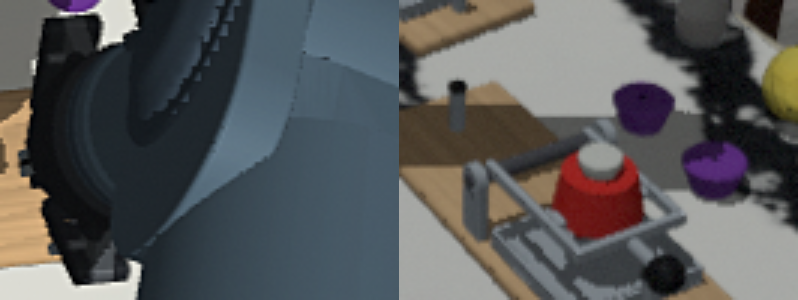

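The side half of the picture shows the mould fully over, with the white button at about the predicted spot (side pixel ≈(402,298)). The top view is blocked by the arm. Now the tap.

```bash
python3 - <<'E'
from h import *
y=-.067
move_ptp(pt(y,.15),Q); movel(pt(y,.119),Q,speed=.1); print(read_ft_force(),read_eef_pos())
for z in (.114,.112,.110,.1085,.107):
    movel(pt(y,z),Q,speed=.04); f=read_ft_force(); print(z,np.round(f,1),np.round(read_eef_pos(),4))
    if f[2]>25: break
pause(.2); movel(pt(y,.18),Q,speed=.15); move_ptp(pt(.1,.24),Q); pause(.3)
im=read_camera("side"); T=pt(-.065,.027)
print(proj("side",T),[(np.round(d["at"],1),round(d["confidence"],2)) for d in look_for("side","candle_center")])
cv2.imwrite("pics/s6.png",cv2.resize(im[220:370,320:480],None,fx=4,fy=4)[:,:,::-1]); print(read_time_s())
E
```

```text
[ 0.06889636 -0.76649117  0.42764312] [ 0.4985456  -0.26800927  0.11863402]
0.114 [0.7 0.2 2.1] [ 0.4995 -0.2692  0.1147]
0.112 [1.7 0.3 2.3] [ 0.4993 -0.2692  0.1124]
0.11 [2.  0.5 3.2] [ 0.499  -0.2691  0.1102]
0.1085 [ 2.4 -0.2  3.7] [ 0.4989 -0.2691  0.1086]
0.107 [ 0.1  0.8 10. ] [ 0.499  -0.2692  0.1082]
[399.46590801 326.85507814] [(array([417.6, 280.5]), 0.85), (array([406. , 335.6]), 0.76), (array([302.3, 316.6]), 0.71), (array([440.8, 301.7]), 0.61), (array([291.4, 296. ]), 0.6)]
31.5
```

View pics/s6.png

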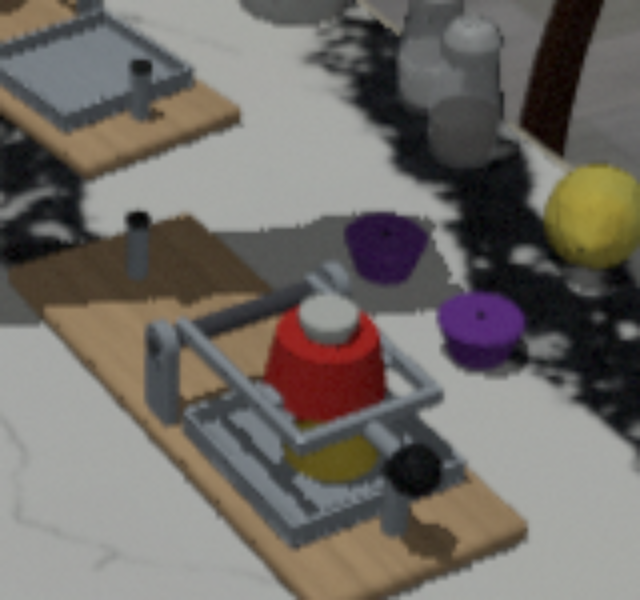

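The picture shows the yellow candle under the cup in the tray (≈(404,332) px). I check its height and offset from the lower edge before handing in.

```bash
python3 - <<'E'
from h import *
im=read_camera("side")
b,s=blob(im,(18,120,40),(35,255,255),(385,315,425,350)); print(b,s)
a=np.linspace(0,2*np.pi,60)
for z in(.015,.02,.03,.04): 
    c=np.array([proj("side",np.r_[pt(-.065,z)[:2]+.0225*np.array([np.cos(k),np.sin(k)]),z]) for k in a]); print(z,c.min(0),c.max(0))
print(np.array([385,315])+s[:2],np.array([385,315])+s[:2]+s[2:4])
E
```

```text
[403.70063694 334.7133758 ] [  6  14  23  11 157]
0.015 [387.24996863 324.33566821] [411.19279984 339.60714284]
0.02 [387.33430555 322.29029376] [411.33680603 337.52287135]
0.03 [387.50423364 318.16963413] [411.62696929 333.32269052]
0.04 [387.67585489 314.00860512] [411.92003628 329.07978958]
[391 329] [414 340]
```

```bash
python3 -c "
from bench import *
print(read_ft_force(),read_time_s()); print(sign_off())"
```

```text
[-0.13201237 -0.14814073 -0.21993054] 31.55
the job is handed in; nothing more can be done
None
```

I handed the job in at 31.6 s, after two lost grips: the filled mould is turned over, the button was tapped, the candle lies on the tray floor about 6 mm off centre by the side camera, and the empty mould was left untouched.

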